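Clean out the cover seam of a clock with a stylus

TASK

Take the square-handled stylus from the tool stand and clean out the seam in the clock's back: set its tip down in the wide end of the seam and draw it gently and slowly (about 2 to 3 cm per second) round the whole seam to the narrow end, without lifting it out on the way or letting it scratch or skim the clock's back. Then lift it clear and stand it upright again in its empty place in the tool stand, fully down on its flange. Do not disturb the other tools, the loupe, the oil bottle or the microphone stand.

Things in the scene. Friction and masses are not known exactly. Their poses are not given: they have to be found in the camera images.
- stylus: Loose stylus, about 40 g, standing in the stand. Square aluminium handle 12 x 12 mm, 50 tall, over a steel flange 26 across and 4 thick; below it a round shank 6 mm across that tapers over its last 14 mm to a blunt tip 4 mm across. Origin: centre of the flange's underside, z up: handle z = 4 to 54 mm, tip z = -70 mm. x and y are square to the handle's faces.
- tip (a point): The lowest point of the stylus tip, 70 mm below the stylus origin on its axis.
- stand: Fixed wooden tool stand, 160 (x) x 50 (y) mm, 85 tall, open under its 10 mm top plate, foot board 8 mm thick. Origin: centre of its underside; x runs along its row of three 15 mm holes, 55 mm apart, through the top plate. A tool's flange rests on the plate.
- place0 (a point): Centre of the mouth of the hole at the stand's -x end, on the top plate, 85 mm above the bench.
- place1 (a point): Centre of the mouth of the middle hole.
- place2 (a point): Centre of the mouth of the hole at the stand's +x end.
- clock: Fixed clock lying on its face: flat aluminium back 170 (x) x 140 (y) mm, 40 mm above the bench. Origin: centre of its underside. The seam is a groove 7 mm wide, 4 deep, flat floor, upright walls, running straight from seam0 to seam1, 2, 3, 4 and 5 with square corners. Two brass knobs 18 mm across, 24 tall, at x, y = (-25, 5), (30, -15); low screw heads at the corners.
- seam0 (a point): Wide end of the seam, level with the clock's back: centre of a square pocket 14 x 14 mm, as deep as the seam (4 mm). At clock x, y = (55, -45) mm.
- seam1 (a point): First corner of the seam's centre line, level with the back. At clock x, y = (-55, -45) mm.
- seam2 (a point): Second corner. At clock x, y = (-55, 45) mm.
- seam3 (a point): Third corner. At clock x, y = (-5, 45) mm.
- seam4 (a point): Fourth corner. At clock x, y = (-5, 15) mm.
- seam5 (a point): Narrow end of the seam's centre line (the groove ends 3.5 mm beyond it). At clock x, y = (55, 15) mm.
- mic_stand: Fixed microphone stand close beside the clock's -x side (seam1 to seam2). Origin: on the post's axis at the bench, +x towards the clock. Foot 40 x 60 mm, 12 high, x = -36 to 4; post 14 mm across; clamp head 16 (x) x 34 (y) mm, its top at 150 mm; arm 12 mm thick reaching 40 mm to -x at 136 mm.
- driver: Bystander in the stand: screwdriver with round aluminium handle 14 mm across and dark 20 mm cap, 46 mm tall above the top plate, flange 26 mm. Origin: centre of the flange's underside.
- pin_vice: Bystander in the stand: waisted brass pin vice up to 18 mm across, 42 mm tall above the top plate, flange 26 mm. Origin: centre of the flange's underside.
- loupe: Bystander on the bench: black eye loupe 36 mm across, 34 mm tall. Origin: centre of its underside.
- oil_bottle: Bystander on the bench: white dropper bottle near the clock, 36 mm across, 85 mm tall. Origin: centre of its underside.
Things that resemble listed ones, but are neither listed nor needed, are in the scene too. What is shaped like the stylus but blue or red is not meant.

How it is judged (in metres and radians):
On the way, in this order (a step that is already met when the one before it is completed fails the run):
1. the stylus tip is down in the seam at the wide starting pocket (horizontal distance between tip and seam0 below 0.007 m and z of tip in the frame of seam0 below -0.0015 m), for 0.05 s.
2. the stylus tip is down in the seam at the first corner (horizontal distance between tip and seam1 below 0.007 m and z of tip in the frame of seam0 below -0.0015 m), for 0.05 s.
3. the stylus tip is down in the seam at the second corner (horizontal distance between tip and seam2 below 0.007 m and z of tip in the frame of seam0 below -0.0015 m), for 0.05 s.
4. the stylus tip is down in the seam at the third corner (horizontal distance between tip and seam3 below 0.007 m and z of tip in the frame of seam0 below -0.0015 m), for 0.05 s.
5. the stylus tip is down in the seam at the fourth corner (horizontal distance between tip and seam4 below 0.007 m and z of tip in the frame of seam0 below -0.0015 m), for 0.05 s.
6. the stylus tip is down in the seam at the narrow end (horizontal distance between tip and seam5 below 0.007 m and z of tip in the frame of seam0 below -0.0015 m), for 0.05 s.
At the end, for the whole second after the job is handed in: The stylus stands upright (within 0.08 rad) and at rest in a hole of the tool stand (within 8 mm of its centre), its flange down on the top plate (within 3 mm); the four bystanders are within 12 mm of where they were and upright (0.2 rad) ((horizontal distance between stylus and place0 below 0.008 m or horizontal distance between stylus and place1 below 0.008 m or horizontal distance between stylus and place2 below 0.008 m) and z of stylus in the frame of stand between 0.083 and 0.088 m and angle between stylus's own z axis and vertical below 0.08 rad and linear speed of stylus below 0.02 m/s and distance of each of driver, pin_vice, loupe, oil_bottle from where it was at the start of the episode below 0.012 m and angle between each of driver, pin_vice, loupe, oil_bottle's own z axis and vertical below 0.2 rad); the robot touches nothing.
It fails at once if the tip scratches or skims the clock's back (from 0.5 mm under its surface to 12 mm over it), or is lifted out of the seam, more than 20 mm away from both ends of the seam (x of tip in the frame of clock between -0.085 and 0.085 m and y of tip in the frame of clock between -0.07 and 0.07 m and z of tip in the frame of seam0 between -0.0005 and 0.012 m and horizontal distance between tip and seam0 above 0.02 m and horizontal distance between tip and seam5 above 0.02 m).
It fails at once if the stylus moves faster than 80 mm/s while its tip is down in the seam (x of tip in the frame of clock between -0.085 and 0.085 m and y of tip in the frame of clock between -0.07 and 0.07 m and z of tip in the frame of seam0 below -0.0015 m and linear speed of stylus above 0.08 m/s).
It fails at once if the stylus presses on the clock with more than 40 N, or the robot itself knocks the clock (over 5 N) (contact force between stylus and clock above 40 N or contact force between any of the arm, the fingers and clock above 5 N).
It fails at once if the microphone stand is knocked (over 3 N) (contact force between anything else and mic_stand above 3 N).
It fails at once if a bystander is moved more than 12 mm or tipped over (distance of any of driver, pin_vice, loupe, oil_bottle from where it was at the start of the episode above 0.012 m or angle between any of driver, pin_vice, loupe, oil_bottle's own z axis and vertical above 0.3 rad).
It also fails if it takes over 72 s, if anything falls off the work surface, if the arm or the gripper's body presses on something with over 40 N, if the wrist force passes 120 N, or if a joint passes its speed limit or range.

ROBOT

A 6-joint arm with a two-finger parallel gripper is mounted at the origin on the work surface. World frame = base frame: x ahead of the robot, y to its left, z up, the work surface at z = 0. Lengths are in m, angles in degrees, forces in N, time in s.
With the tool pointing down it reaches from about 0.4 to 0.825 m from the base axis. Payload 7 kg.
Tool frame: the origin (TCP) lies midway between the tips of the shut fingers; the grasp point (between the pads) lies 19 mm behind it; z points along the fingers, y is the line along which they close (so a half turn about z gives the same grasp; the last joint's range is limited). The gripper opens to 88 mm and grips with 3 to 60 N. Pads are 19 mm wide; open, the fingers measure 130 mm over their backs; the gripper's body (78 mm by 193 mm) begins 47 mm behind the grasp point.
Start: joints at [92.538, 20.546, 0.682, 0, -70.136, -16.507], TCP at [0.163, 0.655, 0.227] pointing down, gripper open.
Joint ranges: [-176.03, 176.03], [-82.01, 121.73], [-58.28, 71.71], [-173.87, 95.51], [-174.79, -0.11], [-173.66, 173.66]. Speed limits (degrees/s): [136.94, 136.94, 172.46, 180, 180, 180].

INTERFACE

Orientations are given as [roll, pitch, yaw] about the fixed x, y, z axes, in that order (R = Rz(yaw) Ry(pitch) Rx(roll)).
In Python, from plant import ctrl gives the robot as it stands. The module is installed in compiled form; this text tells all that it offers.
- The arm moves only by the tool send_rows, never from a script. Its argument "plan" is a list that holds one entry, the list of rows, each a list of 6 numbers: the shift along the tool's x, y, z in a scale on which 1.0 is 0.75 m, then the turn, a rotation vector about the tool's x, y, z in fractions of the full range, 1 being 90 degrees. A call has 1 to 8 rows; each row is the pose to reach, as a shift and turn from the pose commanded when the call began, along the tool's axes at that moment; what a row does not reach only later rows make up. A row lasts 1/12 s, in which the tool goes at most 41.7 mm and 7.16 degrees, less where a joint would pass 70% of its speed; a pose out of reach is approached as far as the arm can. A shift or turn number past 1, either way, is cut back to 1. A call with a gripper value outside its range is refused whole. "fingers" is the opening, from 0 (shut) to 1 (fully open), set as the call begins (left out, the last holds). The fingers move at their own pace and stop on an object; the grip force is fixed at half the most. Time passes only in rows, so rows that repeat a pose let the fingers close. It gives the time, the measured TCP pose, the force, the opening and the grip force at its end, in the units of the state.
- ctrl.get_obs(): the state, without advancing time (a new reading comes with each control period).
- ctrl.snapshot(name): name is "scene" or "top"; returns a dict with "img" (480x640x3 uint8, red, green, blue), "K" (3x3 intrinsics, pixels), "pose" (4x4, takes a point from camera to world coordinates). Camera axes: x right, y down, z forward; pixel columns grow to the right and rows downward; lengths in m; the calibration is good to about 2 mm. A picture is of the moment at which its call begins. There is no depth.
- ctrl.close_job(): hands the job in; it is judged then, once.
The state is a dict: "clock": time; "joint_pos": joint angles; "qvel": joint speeds; "tau": joint torques, N m; "tool_pos": TCP position; "orientation": TCP orientation; "force": force on the tool from outside, world axes, zero at the start; "moment": the same for the moment, N m; "opening": finger opening in m; "gripper_force": force on a finger pad.
Only numpy, scipy, OpenCV 4.12 (cv2) and the standard library are available. Lean on these libraries where they do the work, as an engineer would, in place of code of your own. Each camera call takes 0.05 s, during which the arm holds its last target. There are 200 camera calls.

## Working session

There is one attempt and no reset: what is moved stays moved. The work goes in short steps, Python scripts to look and compute and a tool call to move; the robot and the scene stay as the last step left them, time stands still between calls to the robot, and variables do not carry over. Pictures are saved under pics/ and viewed, at most 10 in all, crops included, and the job is handed in when it is done.

Besides the shell and the picture viewer there is one more tool, called as name([rows], argument=value, ...), one row to a line, values as JSON. send_rows: Moves the arm, as the interface text tells. Its arguments: {"type":"object","properties":{"plan":{"type":"array","items":{"type":"array","items":{"type":"array","items":{"type":"number"}}}},"fingers":{"type":"number"}},"required":["plan"]}

```bash
mkdir -p pics
python3 - <<'E'
from plant import ctrl
import cv2,numpy as np
o=ctrl.get_obs();print(o)
for n in("scene","top"):
    s=ctrl.snapshot(n);cv2.imwrite(f"pics/{n}0.png",s["img"][:,:,::-1]);print(n,s["K"].tolist(),np.round(s["pose"],4).tolist())
E
```

```text
{'clock': 0.0, 'joint_pos': array([ 9.25385976e+01,  2.05911394e+01,  6.34929107e-01, -2.07231577e-02,
       -7.01370390e+01, -1.65081641e+01]), 'qvel': array([ 0.00752503,  0.02686836,  0.00342595,  0.02381372, -0.03711724,
        0.0817201 ]), 'tau': array([ 8.63644673e-04, -5.82716274e+01,  2.93061072e+01,  6.99706972e+00,
        7.16474999e-03, -1.50871174e-04]), 'tool_pos': array([0.1628392 , 0.65455938, 0.22563292]), 'orientation': array([ 1.79905058e+02, -7.82141621e-03, -1.39766170e+01]), 'force': array([ 0.09444849,  0.44382537, -0.83584901]), 'moment': array([ 0.01896805, -0.01085086,  0.03194531]), 'gripper_force': 0.0, 'opening': 0.08742150871335926}
scene [[590.9247905330421, 0.0, 321.5458369282268], [0.0, 590.9247905330421, 241.31190469876933], [0.0, 0.0, 1.0]] [[-0.4557, 0.6017, -0.656, 1.2027], [0.89, 0.2936, -0.3488, 0.4577], [-0.0173, -0.7428, -0.6693, 0.7856], [0.0, 0.0, 0.0, 1.0]]
top [[496.58127704556955, 0.0, 317.7839569722924], [0.0, 496.58127704556955, 237.64190701332708], [0.0, 0.0, 1.0]] [[-0.0001, -0.9934, 0.1144, 0.384], [-0.9997, 0.0027, 0.0224, 0.0672], [-0.0226, -0.1143, -0.9932, 1.0892], [0.0, 0.0, 0.0, 1.0]]
```

View pics/scene0.png

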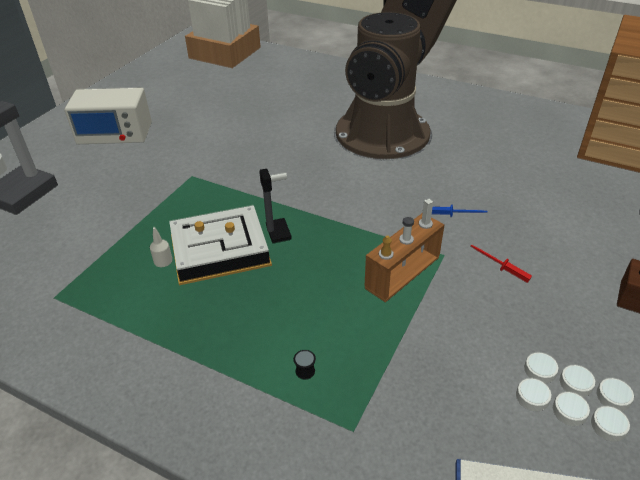

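View pics/top0.png

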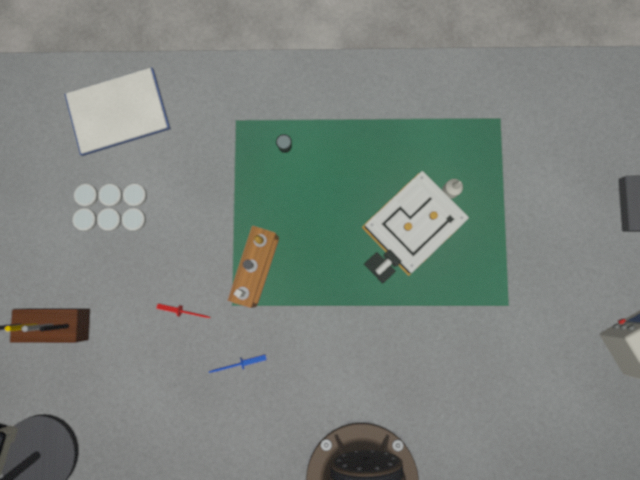

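The scene view shows the stylus at about (428,212), the driver at (407,230) and the pin vice at (387,247). The clock is at (220,240), with the mic stand at (268,205). In the top view the stylus is at about (240,293), the clock at (415,222) and the seam pocket at (450,218).

```bash
cat > h.py <<'E'
import cv2,numpy as np
def ray(s,uv,z):
    uv=np.atleast_2d(uv).astype(float)
    d=np.c_[uv,np.ones(len(uv))]@np.linalg.inv(s["K"]).T@s["pose"][:3,:3].T
    o=s["pose"][:3,3]
    return o+d*((z-o[2])/d[:,2])[:,None]
def proj(s,P):
    c=(np.atleast_2d(P)-s["pose"][:3,3])@s["pose"][:3,:3]
    p=c@s["K"].T; return p[:,:2]/p[:,2:]
E
python3 - <<'E'
from plant import ctrl
from h import *
import pickle
S={}
for n in("scene","top"):
    L=[ctrl.snapshot(n) for _ in range(3)]
    s=L[0]; s["img"]=np.mean([l["img"] for l in L],0).astype(np.uint8); S[n]=s
pickle.dump(S,open("S.pkl","wb"))
def crop(s,x,y,w,h):
    return cv2.resize(s["img"][y:y+h,x:x+w,::-1],(400,300),interpolation=cv2.INTER_CUBIC)
A=np.vstack([np.hstack([crop(S["top"],195,220,120,90),crop(S["top"],350,160,133,100)]),
 np.hstack([crop(S["scene"],350,190,120,90),crop(S["scene"],145,170,160,120)])])
cv2.imwrite("pics/c1.png",A)
t=S["top"];g=t["img"].astype(int)
sub=np.zeros(g.shape[:2],np.uint8);sub[160:285,355:475]=1
sat=g.max(2)-g.min(2)
white=((g.min(2)>150)&(sub>0)).astype(np.uint8)
n,lab,st,c=cv2.connectedComponentsWithStats(white)
k=1+np.argmax(st[1:,4]);print(st[k])
cs,_=cv2.findContours((lab==k).astype(np.uint8),cv2.RETR_EXTERNAL,cv2.CHAIN_APPROX_NONE)
r=cv2.minAreaRect(max(cs,key=len));b=cv2.boxPoints(r)
P=ray(t,b,.04);print("clock corners",b.round(1).tolist(),P.round(4).tolist(),[np.linalg.norm(P[i]-P[i-1]).round(4) for i in range(4)],P.mean(0))
hull=np.zeros_like(white);cv2.fillConvexPoly(hull,b.astype(int),1);hull=cv2.erode(hull,np.ones((7,7)))
m=((g.max(2)<110)&(hull>0)).astype(np.uint8)
n,lab,st,c=cv2.connectedComponentsWithStats(m);print("seam",st[1:].tolist())
hsv=cv2.cvtColor(t["img"],cv2.COLOR_RGB2HSV)
m=((sat>70)&(hull>0)).astype(np.uint8)
n,lab,st,c=cv2.connectedComponentsWithStats(m);print("knobs",st[1:,4],c[1:].tolist(),ray(t,c[1:],.064).round(4).tolist())
E
```

```text
[ 366  172  102  100 4522]
clock corners [[364.8999938964844, 224.6999969482422], [422.0, 169.5], [468.20001220703125, 217.3000030517578], [411.20001220703125, 272.5]] [[0.5323, -0.0095, 0.04], [0.6517, -0.1334, 0.04], [0.5474, -0.2286, 0.04], [0.4306, -0.1054, 0.04]] [np.float64(0.1398), np.float64(0.172), np.float64(0.1413), np.float64(0.1697)] [ 0.54049973 -0.11921875  0.04      ]
seam [[383, 198, 70, 57, 285]]
knobs [34 34] [[433.20588235294116, 215.08823529411765], [407.5882352941176, 226.3235294117647]] [[0.5486, -0.1496, 0.064], [0.5252, -0.0961, 0.064]]
```

View pics/c1.png

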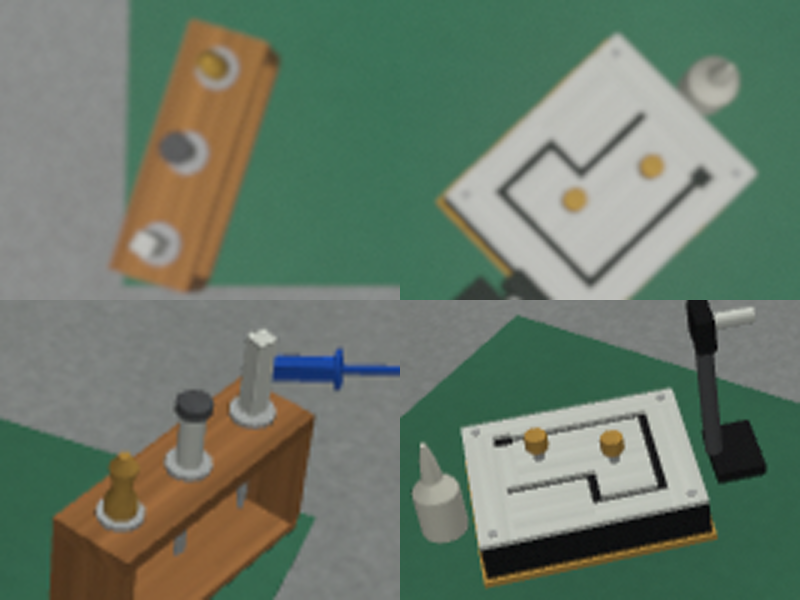

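The crops show the clock pose clearly. In top pixels, seam1 is at about (413,254), seam0 at (450,219), seam2 at (383,223) and the mic stand is at the lower left. The stylus stands in the near-robot hole with its handle square to the camera edges. Next I'll measure sub-pixel in both views.

```bash
cat > m.py <<'E'
from h import *
import pickle
from scipy.optimize import least_squares
from scipy.ndimage import map_coordinates
S=pickle.load(open("S.pkl","rb"))
W=np.array([[55,-45],[-55,-45],[-55,45],[-5,45],[-5,15],[55,15]])/1000
def c2w(p,q):
    c,s=np.cos(p[2]),np.sin(p[2]);return np.asarray(q)@np.array([[c,s],[-s,c]])+p[:2]
def fit(s,p):
    g=s["img"].mean(2); 
    for it in range(5):
        res=[]
        for a,b in zip(W[:-1],W[1:]):
            d=(b-a)/np.linalg.norm(b-a);n=np.array([-d[1],d[0]]);L=np.linalg.norm(b-a)
            for t in np.linspace(.013,L-.009,12):
                off=np.linspace(-.008,.008,65)
                q=c2w(p,a+d*t+off[:,None]*n)
                uv=proj(s,np.c_[q,np.full(65,.04)])
                v=map_coordinates(g,[uv[:,1],uv[:,0]],order=1)
                w=np.clip((np.percentile(v,80)-v)-15,0,None)
                if w.max()<30:continue
                o=(w*off).sum()/w.sum(); res.append((a+d*t,n,o))
        A=[];B=[]
        for q,n,o in res:
            c,sn=np.cos(p[2]),np.sin(p[2]);R=np.array([[c,-sn],[sn,c]])
            nw=R@n;dq=R@np.array([-q[1],q[0]])
            A.append([nw[0],nw[1],nw@dq]);B.append(o)
        x,*_=np.linalg.lstsq(np.array(A),np.array(B),rcond=None);p=p+x
    r=np.array(B)-np.array(A)@x
    return p,len(B),r.std()
if __name__=="__main__":
    P=ray(S["top"],[[450.5,219],[413,254]],.04)[:,:2]
    d=P[0]-P[1];print(np.linalg.norm(d))
    p0=np.array([.5405,-.1192,np.arctan2(d[1],d[0])])
    for n in S:
        p,k,r=fit(S[n],p0);print(n,p.round(4),np.degrees(p[2]).round(2),k,r); print(c2w(p,W).round(4).tolist())
    # stylus handle top + stand
    for n,box in(("top",(228,280,256,304)),("scene",(415,195,440,232))):
        x0,y0,x1,y1=box;g=S[n]["img"][y0:y1,x0:x1].min(2)
        print(n);print(g)
E
python3 m.py
```

```text
0.10992426050014664
scene [ 0.5436 -0.1194 -0.8133] -46.6 58 0.00016235242078325562
[[0.5487, -0.1902], [0.4731, -0.1103], [0.5385, -0.0485], [0.5728, -0.0848], [0.551, -0.1054], [0.5922, -0.149]]
top [ 0.5399 -0.1187 -0.8138] -46.63 60 7.745937289920249e-05
[[0.545, -0.1896], [0.4694, -0.1097], [0.5349, -0.0479], [0.5692, -0.0842], [0.5474, -0.1048], [0.5886, -0.1484]]
top
[[138 139 139 132 112  93  78  68  66  66  68  69  69  70  73  70  71  70
   69  68  68  71  70  69  68  66  67  68]
 [140 140 139 131 116  91  72  67  64  68  69  69  70  71  72  72  71  72
   70  66  68  70  70  67  67  67  66  68]
 [139 139 140 133 115  88  70  65  66  66  69  71  72  71  73  70  70  69
   70  69  70  70  70  69  66  66  67  69]
 [139 138 139 132 111  83  67  65  66  68  68  70  70  72  71  71  70  70
   69  68  69  72  68  69  67  68  68  67]
 [138 138 137 128 107  81  66  66  68  68  69  69  69  72  70  70  69  68
   69  70  71  70  70  68  67  66  68  68]
 [139 138 135 125 101  77  66  66  66  68  70  71  73  76  77  76  74  72
   68  69  70  69  68  66  69  68  68  68]
 [140 138 132 119  96
[... 5277 characters left out ...]
59 158 150 156 158 156 157 155 151  74
   58  55  55  56  54  52  50]
 [ 57  58  61  59  56  86 104 136 152 155 153 156 151 149 147 134  89  58
   57  56  54  54  51  50  51]
 [ 58  60  59  57  56  58  77  92  98 117 119 135 119 116  98  83  59  56
   57  54  52  49  48  50  49]
 [ 59  58  57  56  55  57  57  64  73  82  84  94  85  75  70  56  56  56
   56  52  49  49  50  49  38]
 [ 58  57  56  55  56  58  58  59  58  60  60  58  58  56  56  56  55  54
   51  51  49  50  49  38  28]
 [ 55  57  56  57  57  58  59  60  61  60  58  58  56  54  56  54  52  49
   49  51  49  48  38  30  29]
 [ 56  57  56  58  58  60  60  60  60  59  58  57  56  55  55  53  49  49
   49  49  42  33  28  28  30]]
```

Run:
```python
from m import *
for n,box,th in(("top",(228,282,246,300),150),("scene",(421,196,436,206),152)):
    x0,y0,x1,y1=box;s=S[n];g=s["img"][y0:y1,x0:x1].min(2)
    k=8;u=cv2.resize(g,None,fx=k,fy=k,interpolation=cv2.INTER_CUBIC)
    m=(u>th).astype(np.uint8)
    nn,lab,st,c=cv2.connectedComponentsWithStats(m);j=1+np.argmax(st[1:,4])
    if n=="top": m=cv2.morphologyEx((lab==j).astype(np.uint8),cv2.MORPH_OPEN,np.ones((33,33)))
    else: m=(lab==j).astype(np.uint8)
    cs,_=cv2.findContours(m,cv2.RETR_EXTERNAL,cv2.CHAIN_APPROX_NONE);c0=max(cs,key=len)[:,0]
    uv=(c0+.5)/k-.5+[x0,y0]
    w=ray(s,uv,.139)[:,:2]
    r=cv2.minAreaRect((w*1e4).astype(np.float32));print(n,"handle",np.array(r[0])/1e4,np.array(r[1])/10,"mm ang",r[2],uv.mean(0))
# flanges in top at z=.089 and stand direction; right edge of flange centres by eye guess from crops
t=S["top"]
f=np.array([[218,68],[186,153],[157,245]])*.3+[195,220]
w=ray(t,f,.089);print("flanges",w.round(4).tolist(),np.linalg.norm(np.diff(w,axis=0),axis=1))
f=np.array([[120,514],[190,462],[253,410]])*.3+[350,190-90]
w2=ray(S["scene"],f,.089);print("flanges sc",w2.round(4).tolist(),np.linalg.norm(np.diff(w2,axis=0),axis=1))
d=w[2]-w[0];print("row angle",np.degrees(np.arctan2(d[1],d[0])))
# mic head and others
f=np.array([[105,275]])/3
print("mic top px dark:")
g=t["img"].max(2);m=(g<60).astype(np.uint8);m[:,:360]=0;m[:,402:]=0;m[:240]=0;m[290:]=0
nn,lab,st,c=cv2.connectedComponentsWithStats(m);print([(a.tolist(),b.tolist()) for a,b in zip(st[1:],c[1:]) if a[4]>10])
```

```text
top handle [0.38766855 0.24172251] [9.48761444 9.72515182] mm ang 89.99415588378906 [237.67659396 292.8863255 ]
scene handle [0.39129502 0.24083411] [13.00726166 11.60492096] mm ang 59.393646240234375 [428.18485915 200.70510563]
flanges [[0.4938, 0.2064, 0.089], [0.442, 0.2252, 0.089], [0.3866, 0.2419, 0.089]] [0.05508901 0.0578803 ]
flanges sc [[0.5009, 0.209, 0.089], [0.4475, 0.2268, 0.089], [0.3927, 0.2423, 0.089]] [0.05627164 0.05697268]
row angle 161.69881250879516
mic top px dark:
[([367, 261, 7, 7, 18], [369.8333333333333, 263.55555555555554])]
```

Units first: shifts go in shares of 0.75 m and turns go in shares of 90 degrees. So 17.4 cm / 75 = 0.232, 1.3 cm / 75 = 0.0173.

send_rows([
  [[0.0133,0.0147,0.0013,0,0,0],[0.04,0.044,0.0027,0,0,0],[0.0707,0.0773,0.0053,0,0,0],[0.1013,0.1107,0.008,0,0,0],[0.132,0.144,0.0107,0,0,0],[0.1627,0.1773,0.0133,0,0,0],[0.1933,0.2107,0.016,0,0,0],[0.2133,0.232,0.0173,0,0,0]],
], fingers=0.5)

```text
clock: 1.07
tool_pos: [0.277, 0.4448, 0.2136]
orientation: [180.0, 0.0, -14.0]
force: [0.3, 0.2, -0.1]
opening: 0.0448
gripper_force: 0.0
```

In the tool's units: 17.3 cm / 75 = 0.2307, 16.7 cm / 75 = 0.2227, 18 degrees / 90 = 0.2.

send_rows([
  [[0.0307,0.0333,0.0027,0,0,0.0333],[0.0613,0.0667,0.0053,0,0,0.0667],[0.092,0.1,0.008,0,0,0.1],[0.1227,0.1333,0.0107,0,0,0.1333],[0.1533,0.1667,0.0133,0,0,0.1667],[0.184,0.2,0.016,0,0,0.2],[0.2053,0.2227,0.0187,0,0,0.2],[0.2133,0.2307,0.0187,0,0,0.2]],
])

```text
clock: 1.73
tool_pos: [0.3903, 0.2384, 0.1995]
orientation: [180.0, 0.0, -32.1]
force: [-0.0, -0.0, -0.9]
opening: 0.0438
gripper_force: 0.0
```

Run:
```python
from plant import ctrl
from h import *
o=ctrl.get_obs();print(o["tool_pos"],o["orientation"],o["clock"])
s=ctrl.snapshot("scene");t=ctrl.snapshot("top");print(ctrl.get_obs()["tool_pos"])
def crop(s,x,y,w,h):
    return cv2.resize(s["img"][y:y+h,x:x+w,::-1],(400,400),interpolation=cv2.INTER_CUBIC)
cv2.imwrite("pics/g1.png",np.hstack([crop(s,370,120,120,120),crop(t,180,230,120,120)]))
p=ctrl.get_obs()["tool_pos"];print(proj(s,p),proj(t,p))
```

```text
[0.39030599 0.23838019 0.19948015] [ 1.79987802e+02  4.57435414e-03 -3.21016239e+01] 1.7333
[0.39024683 0.23993723 0.19976124]
[[431.67121117 171.85503359]] [[232.43165809 291.29126102]]
```

View pics/g1.png

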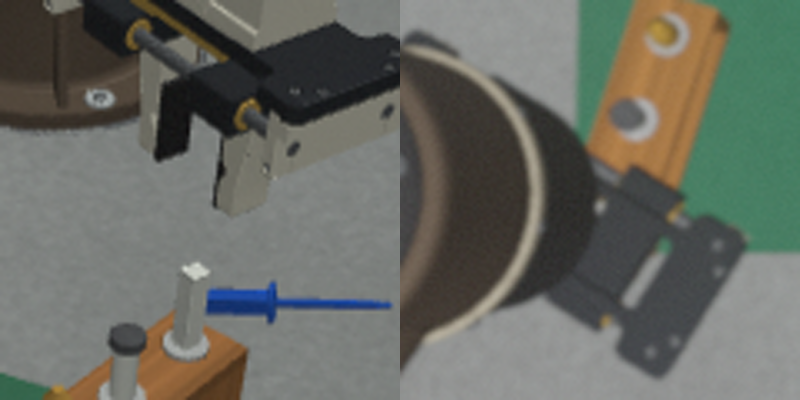

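The picture shows the open fingers straddling the stylus axis. The finger tips are at about (160,160) and (230,210) in the left crop, with the handle directly below. Next I go down and grip.

In the tool's units: 10.4 cm / 75 = 0.1387, 10 cm / 75 = 0.1333.

send_rows([
  [[0,0,0.02,0,0,0],[0,0,0.0467,0,0,0],[0,0,0.0733,0,0,0],[0,0,0.1,0,0,0],[0,0,0.12,0,0,0],[0,0,0.1333,0,0,0],[0,0,0.1387,0,0,0],[0,0,0.1387,0,0,0]],
])

```text
clock: 2.5
tool_pos: [0.3892, 0.2415, 0.0949]
orientation: [179.9, 0.0, -31.9]
force: [-0.6, 0.5, 0.0]
opening: 0.0436
gripper_force: 0.0
```

send_rows([
  [[0,0,0,0,0,0],[0,0,0,0,0,0],[0,0,0,0,0,0],[0,0,0,0,0,0],[0,0,0,0,0,0],[0,0,0,0,0,0],[0,0,0,0,0,0],[0,0,0,0,0,0]],
], fingers=0)

```text
clock: 3.17
tool_pos: [0.3899, 0.2411, 0.0959]
orientation: [-180.0, -0.0, -32.0]
force: [-1.1, -0.4, 5.3]
opening: 0.0118
gripper_force: 30.0
```

send_rows([
  [[0,0,-0.0067,0,0,0],[0,0,-0.0267,0,0,0],[0,0,-0.0533,0,0,0],[0,0,-0.0867,0,0,0],[0,0,-0.1267,0,0,0],[0,0,-0.1667,0,0,0],[0,0,-0.1973,0,0,0],[0,0,-0.2053,0,0,0]],
])

```text
clock: 3.83
tool_pos: [0.391, 0.2421, 0.2539]
orientation: [-179.7, -0.1, -31.9]
force: [0.1, 0.6, -1.0]
opening: 0.012
gripper_force: 30.0
```

In the tool's units: 16.8 cm / 75 = 0.224, 14.4 cm / 75 = 0.192.

send_rows([
  [[0.0107,0.008,0,0,0,0],[0.032,0.0253,0,0,0,0],[0.064,0.0493,0,0,0,0],[0.096,0.0747,0,0,0,0],[0.128,0.1,0,0,0,0],[0.16,0.1253,0,0,0,0],[0.192,0.1507,0,0,0,0],[0.224,0.1747,0,0,0,0]],
])

```text
clock: 4.5
tool_pos: [0.4622, 0.0387, 0.2484]
orientation: [179.9, 0.1, -32.0]
force: [-0.1, 0.3, -0.3]
opening: 0.0121
gripper_force: 30.0
```

In the tool's units: 19.4 cm / 75 = 0.2587, 18 cm / 75 = 0.24, 14.6 degrees / 90 = 0.1622.

send_rows([
  [[0.0347,0.0267,0,0,0,0.0289],[0.0693,0.0533,0,0,0,0.0578],[0.104,0.08,0,0,0,0.0867],[0.1387,0.1067,0,0,0,0.1156],[0.1747,0.136,0,0,0,0.14],[0.2093,0.164,0,0,0,0.1622],[0.24,0.1867,0,0,0,0.1622],[0.2587,0.2013,0,0,0,0.1622]],
])

```text
clock: 5.17
tool_pos: [0.5471, -0.1928, 0.2476]
orientation: [179.9, 0.1, -46.7]
force: [-0.3, 0.9, -0.7]
opening: 0.012
gripper_force: 30.0
```

In the tool's units: 10.9 cm / 75 = 0.1453, 10 cm / 75 = 0.1333.

send_rows([
  [[0,0,0.02,0,0,0],[0,0,0.0467,0,0,0],[0,0,0.0733,0,0,0],[0,0,0.1,0,0,0],[0,0,0.12,0,0,0],[0,0,0.1333,0,0,0],[0,0,0.1453,0,0,0],[0,0,0.1453,0,0,0]],
])

```text
clock: 5.83
tool_pos: [0.5461, -0.1899, 0.1383]
orientation: [179.9, 0.2, -46.6]
force: [-0.0, -0.8, -0.8]
opening: 0.012
gripper_force: 30.0
```

Run:
```python
from plant import ctrl
from h import *
for i in range(3): s=ctrl.snapshot("scene")
t=ctrl.snapshot("top");o=ctrl.get_obs();print(o["tool_pos"],o["force"])
import pickle;pickle.dump({"scene":s,"top":t},open("S2.pkl","wb"))
def crop(s,x,y,w,h):
    return cv2.resize(s["img"][y:y+h,x:x+w,::-1],(400,400),interpolation=cv2.INTER_CUBIC)
cv2.imwrite("pics/g2.png",np.hstack([crop(s,160,190,60,60),crop(t,400,170,100,100)]))
p=o["tool_pos"]-[0,0,.081];print(proj(s,p),proj(t,p))
```

```text
[ 0.5481402  -0.18996771  0.14149526] [-0.72543496 -0.27648491  0.17374618]
[[183.9499388  217.76565635]] [[452.31359515 215.48178519]]
```

View pics/g2.png

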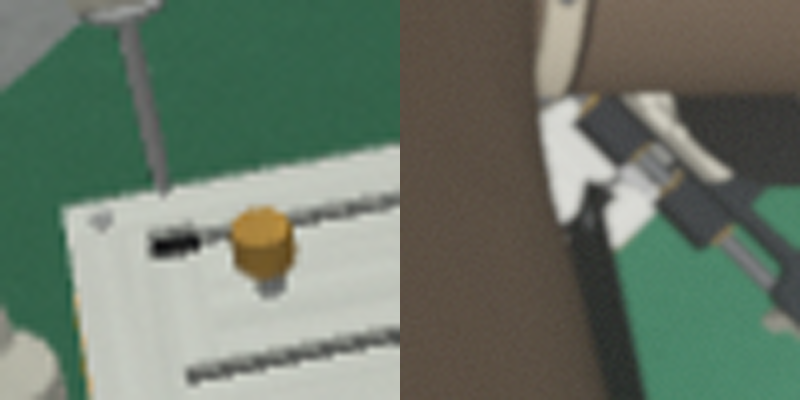

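The left crop shows the tip bottom at about (165,190), which is scene pixel (184.7,218.5). The pocket centre is at about (174,244), or pixel (186,226.6). The top view is blocked by the arm.

Run:
```python
from m import *
S2=pickle.load(open("S2.pkl","rb"));s=S2["scene"]
g=s["img"].astype(int)
C=[]
for r in range(195,215):
    row=g[r,170:192]; w=np.clip(row[:,0]-62,0,None)*(row[:,0]>0)  # red channel: green mat ~low red
    C.append((r,170+(w*np.arange(22)).sum()/max(w.sum(),1),w.sum()))
C=np.array(C);print(g[205,172:190,0],g[212,172:190].tolist()[8:16])
k=np.polyfit(C[:,0],C[:,1],1);print("axis u at rows",np.polyval(k,[195,218]),"resid",np.std(C[:,1]-np.polyval(k,C[:,0])))
print(g[212:224,180:190].mean(2).round())
tp=np.array([.5481,-.1900]);
for z in(.0605,.075): print("pred",proj(s,[[*tp,z]]))
p,_,_=fit(S["scene"],np.array([.5436,-.1194,-.8133]))
c,sn=np.cos(p[2]),np.sin(p[2]);R=np.array([[c,-sn],[sn,c]])
for uv in([184.75,218],[np.polyval(k,218),218.],[184.75,219]):
    w=ray(s,uv,.0605)[0,:2];print("tip in clock(scene)",((w-p[:2])@R*1000).round(1),"world",w.round(4))
print("tcp in clock scene/mean", ((tp-p[:2])@R*1000).round(1))
```

```text
[ 55  53  55  54  53  50  52  52  98 102  91  66  54  54  52  52  52  52] [[53, 100, 74], [66, 94, 79], [102, 105, 103], [101, 103, 101], [83, 94, 88], [53, 99, 75], [52, 99, 74], [50, 98, 73]]
axis u at rows [178.84638896 184.02469476] resid 0.09572738993229701
[[ 76.  80. 103. 102.  88.  76.  75.  74.  75.  77.]
 [ 75.  74. 103. 103.  91.  75.  76.  76.  76.  75.]
 [ 74.  75.  99. 102.  93.  77.  76.  75.  76.  74.]
 [ 75.  75.  79. 100.  95.  82.  75.  75.  73.  74.]
 [ 74.  75.  65. 101.  97.  78.  76.  76.  80.  90.]
 [ 73.  73.  74. 108.  98.  89. 110. 111. 127. 147.]
 [ 99. 110. 112. 134. 112. 131. 192. 195. 194. 195.]
 [171. 194. 195. 193. 158. 193. 196. 196. 196. 197.]
 [195. 196. 195. 197. 197. 197. 198. 198. 199. 198.]
 [197. 197. 198. 198. 199. 199. 198. 197. 197. 196.]
 [199. 199. 197. 197. 195. 194. 193. 190. 188. 194.]
 [194. 194. 190. 187. 188. 183. 183. 167. 154. 186.]]
pred [[183.94865474 217.74710354]]
pred [[182.63712371 211.91737273]]
tip in clock(scene) [ 53.1 -44. ] world [ 0.548  -0.1881]
tip in clock(scene) [ 54.4 -44.4] world [ 0.5487 -0.1894]
tip in clock(scene) [ 53.4 -41. ] world [ 0.5505 -0.1863]
tcp in clock scene/mean [ 54.5 -45.2]
```

In the tool's units: 2.3 cm / 75 = 0.0307, 2.2 cm / 75 = 0.0293.

send_rows([
  [[0,0,0.0067,0,0,0],[0,0,0.0133,0,0,0],[0,0,0.0187,0,0,0],[0,0,0.0227,0,0,0],[0,0,0.0253,0,0,0],[0,0,0.028,0,0,0],[0,0,0.0293,0,0,0],[0,0,0.0307,0,0,0]],
])

```text
clock: 6.7
tool_pos: [0.5475, -0.1899, 0.1174]
orientation: [180.0, 0.0, -46.6]
force: [-0.4, -1.5, -0.3]
opening: 0.012
gripper_force: 30.0
```

In the tool's units: 0.1 cm / 75 = 0.0013, 0.05 cm / 75 = 0.0007.

send_rows([
  [[0,0,0.0007,0,0,0],[0,0,0.0013,0,0,0],[0,0,0.0013,0,0,0],[0,0,0.0013,0,0,0]],
])

```text
clock: 7.03
tool_pos: [0.5476, -0.1899, 0.1166]
orientation: [-180.0, -0.0, -46.6]
force: [-0.0, -0.2, -1.1]
opening: 0.012
gripper_force: 30.0
```

In the tool's units: 0.1 cm / 75 = 0.0013, 0.05 cm / 75 = 0.0007.

send_rows([
  [[0,0,0.0007,0,0,0],[0,0,0.0007,0,0,0],[0,0,0.0013,0,0,0],[0,0,0.0013,0,0,0]],
])

```text
clock: 7.37
tool_pos: [0.5477, -0.1899, 0.1159]
orientation: [-180.0, -0.0, -46.6]
force: [-0.1, -0.3, 2.9]
opening: 0.0119
gripper_force: 30.0
```

In the tool's units: 0.6 cm / 75 = 0.008, 0.5 cm / 75 = 0.0067.

send_rows([
  [[0,0,-0.0013,0,0,0],[0,0.0013,-0.0013,0,0,0],[0,0.0027,-0.0013,0,0,0],[0,0.004,-0.0013,0,0,0],[0,0.0053,-0.0013,0,0,0],[0,0.0067,-0.0013,0,0,0],[0,0.008,-0.0013,0,0,0],[0,0.008,-0.0013,0,0,0]],
])

```text
clock: 8.03
tool_pos: [0.5429, -0.1941, 0.1165]
orientation: [180.0, 0.0, -46.6]
force: [0.9, -1.0, -0.5]
opening: 0.0119
gripper_force: 30.0
```

In the tool's units: 0.1 cm / 75 = 0.0013, 0.05 cm / 75 = 0.0007.

send_rows([
  [[0,0.0007,0,0,0,0],[0,0.0013,0,0,0,0],[0,0.0013,0,0,0,0],[0,0.0013,0,0,0,0]],
])

```text
clock: 8.37
tool_pos: [0.5424, -0.1947, 0.1165]
orientation: [180.0, 0.0, -46.6]
force: [-0.2, -0.1, 0.2]
opening: 0.0117
gripper_force: 30.0
```

In the tool's units: 0.1 cm / 75 = 0.0013, 0.05 cm / 75 = 0.0007.

send_rows([
  [[0,0.0007,0,0,0,0],[0,0.0013,0,0,0,0],[0,0.0013,0,0,0,0],[0,0.0013,0,0,0,0]],
])

```text
clock: 8.7
tool_pos: [0.5419, -0.1952, 0.1166]
orientation: [-180.0, -0.0, -46.6]
force: [1.1, -0.0, -0.6]
opening: 0.0115
gripper_force: 30.0
```

In the tool's units: 0.1 cm / 75 = 0.0013, 0.05 cm / 75 = 0.0007.

send_rows([
  [[0,0.0007,0,0,0,0],[0,0.0013,0,0,0,0],[0,0.0013,0,0,0,0],[0,0.0013,0,0,0,0]],
])

```text
clock: 9.03
tool_pos: [0.5415, -0.1957, 0.1167]
orientation: [-179.9, -0.0, -46.6]
force: [3.3, 4.1, -0.7]
opening: 0.0117
gripper_force: 30.0
```

Run:
```python
from plant import ctrl
o=ctrl.get_obs();print({k:o[k] for k in("force","moment","tool_pos","opening","tau")})
```

```text
{'force': array([ 3.27255722,  4.1412307 , -0.65219315]), 'moment': array([ 1.75057334, -1.31443107, -0.02393549]), 'tool_pos': array([ 0.54153552, -0.19572477,  0.11667249]), 'opening': 0.011743796776207262, 'tau': array([-2.56769791e+00, -4.89073741e+01,  2.33366042e+01,  7.11078063e+00,
       -1.17866736e+00,  1.63872074e-02])}
```

In the tool's units: -1.2 cm / 75 = -0.016, -1.1 cm / 75 = -0.0147.

send_rows([
  [[0,-0.0027,0,0,0,0],[0,-0.0053,0,0,0,0],[0,-0.008,0,0,0,0],[0,-0.0107,0,0,0,0],[0,-0.0133,0,0,0,0],[0,-0.0147,0,0,0,0],[0,-0.016,0,0,0,0],[0,-0.016,0,0,0,0]],
])

```text
clock: 9.7
tool_pos: [0.5495, -0.1879, 0.1165]
orientation: [180.0, 0.0, -46.6]
force: [-0.3, -0.9, -0.3]
opening: 0.0114
gripper_force: 30.0
```

In the tool's units: -0.1 cm / 75 = -0.0013, -0.05 cm / 75 = -0.0007.

send_rows([
  [[0,-0.0007,0,0,0,0],[0,-0.0013,0,0,0,0],[0,-0.0013,0,0,0,0],[0,-0.0013,0,0,0,0]],
])

```text
clock: 10.03
tool_pos: [0.5498, -0.1875, 0.1165]
orientation: [179.9, 0.0, -46.6]
force: [-2.9, -3.4, 0.3]
opening: 0.012
gripper_force: 30.0
```

In the tool's units: 0.54 cm / 75 = 0.0072, 0.4 cm / 75 = 0.0053.

send_rows([
  [[0,0.0027,0,0,0,0],[0,0.0053,0,0,0,0],[0.0013,0.0072,0,0,0,0],[0.0033,0.0072,0,0,0,0],[0.0047,0.0072,0,0,0,0],[0.0053,0.0072,0,0,0,0],[0.0053,0.0072,0,0,0,0],[0.0053,0.0072,0,0,0,0]],
])

```text
clock: 10.7
tool_pos: [0.5494, -0.1937, 0.1166]
orientation: [-180.0, -0.0, -46.6]
force: [-0.0, -0.2, -0.7]
opening: 0.012
gripper_force: 30.0
```

In the tool's units: 0.1 cm / 75 = 0.0013, 0.05 cm / 75 = 0.0007.

send_rows([
  [[0.0007,0,0,0,0,0],[0.0013,0,0,0,0,0],[0.0013,0,0,0,0,0],[0.0013,0,0,0,0,0]],
])

```text
clock: 11.03
tool_pos: [0.55, -0.1945, 0.1166]
orientation: [-180.0, -0.0, -46.6]
force: [0.5, -0.2, -0.9]
opening: 0.0115
gripper_force: 30.0
```

send_rows([
  [[0.0007,0,0,0,0,0],[0.0013,0,0,0,0,0],[0.0013,0,0,0,0,0],[0.0013,0,0,0,0,0]],
])

```text
clock: 11.37
tool_pos: [0.5505, -0.1951, 0.1165]
orientation: [180.0, 0.0, -46.6]
force: [-0.6, 0.8, 0.7]
opening: 0.0117
gripper_force: 30.0
```

send_rows([
  [[0.0007,0,0,0,0,0],[0.0013,0,0,0,0,0],[0.0013,0,0,0,0,0],[0.0013,0,0,0,0,0]],
])

```text
clock: 11.7
tool_pos: [0.5509, -0.1956, 0.1164]
orientation: [180.0, 0.0, -46.6]
force: [-2.1, 3.3, 1.6]
opening: 0.0119
gripper_force: 30.0
```

send_rows([
  [[-0.0027,0,-0.0004,0,0,0],[-0.0053,-0.002,-0.0004,0,0,0],[-0.008,-0.0037,-0.0004,0,0,0],[-0.0107,-0.0037,-0.0004,0,0,0],[-0.0133,-0.0037,-0.0004,0,0,0],[-0.0153,-0.0037,-0.0004,0,0,0],[-0.016,-0.0037,-0.0004,0,0,0],[-0.016,-0.0037,-0.0004,0,0,0]],
])

```text
clock: 12.37
tool_pos: [0.5453, -0.1854, 0.1171]
orientation: [-180.0, -0.0, -46.6]
force: [0.2, -1.4, -0.3]
opening: 0.0119
gripper_force: 30.0
```

In the tool's units: -0.1 cm / 75 = -0.0013, -0.05 cm / 75 = -0.0007.

send_rows([
  [[-0.0007,0,0,0,0,0],[-0.0013,0,0,0,0,0],[-0.0013,0,0,0,0,0],[-0.0013,0,0,0,0,0]],
])

```text
clock: 12.7
tool_pos: [0.5449, -0.1848, 0.1171]
orientation: [-180.0, -0.1, -46.6]
force: [1.7, -3.9, -1.1]
opening: 0.0119
gripper_force: 30.0
```

In the tool's units: -1.35 cm / 75 = -0.018, -1.1 cm / 75 = -0.0147.

send_rows([
  [[0.002,0.0027,0,0,0,0],[0.002,0.0051,0,0,0,0],[-0.0013,0.0051,0,0,0,0],[-0.0047,0.0051,0,0,0,0],[-0.008,0.0051,0,0,0,0],[-0.0113,0.0051,0,0,0,0],[-0.0147,0.0051,0,0,0,0],[-0.018,0.0051,0,0,0,0]],
])

```text
clock: 13.37
tool_pos: [0.5321, -0.1771, 0.1169]
orientation: [180.0, 0.0, -46.6]
force: [0.0, 0.6, -0.4]
opening: 0.0118
gripper_force: 30.0
```

In the tool's units: -2 cm / 75 = -0.0267, -1.75 cm / 75 = -0.0233.

send_rows([
  [[-0.0033,0,0,0,0,0],[-0.0067,0,0,0,0,0],[-0.01,0,0,0,0,0],[-0.0133,0,0,0,0,0],[-0.0167,0,0,0,0,0],[-0.02,0,0,0,0,0],[-0.0233,0,0,0,0,0],[-0.0267,0,0,0,0,0]],
])

```text
clock: 14.03
tool_pos: [0.5184, -0.1627, 0.1169]
orientation: [-180.0, -0.0, -46.6]
force: [0.3, -0.2, -0.5]
opening: 0.0118
gripper_force: 30.0
```

send_rows([
  [[-0.0033,0,0,0,0,0],[-0.0067,0,0,0,0,0],[-0.01,0,0,0,0,0],[-0.0133,0,0,0,0,0],[-0.0167,0,0,0,0,0],[-0.02,0,0,0,0,0],[-0.0233,0,0,0,0,0],[-0.0267,0,0,0,0,0]],
])

```text
clock: 14.7
tool_pos: [0.5047, -0.1481, 0.1169]
orientation: [180.0, -0.0, -46.6]
force: [-0.4, 0.1, -0.8]
opening: 0.0118
gripper_force: 30.0
```

In the tool's units: -2 cm / 75 = -0.0267, -1.75 cm / 75 = -0.0233.

send_rows([
  [[-0.0033,0,0,0,0,0],[-0.0067,0,0,0,0,0],[-0.01,0,0,0,0,0],[-0.0133,0,0,0,0,0],[-0.0167,0,0,0,0,0],[-0.02,0,0,0,0,0],[-0.0233,0,0,0,0,0],[-0.0267,0,0,0,0,0]],
])

```text
clock: 15.37
tool_pos: [0.491, -0.1336, 0.1169]
orientation: [-180.0, 0.0, -46.6]
force: [-0.3, -0.1, -0.4]
opening: 0.0116
gripper_force: 30.0
```

In the tool's units: -2 cm / 75 = -0.0267, -1.75 cm / 75 = -0.0233.

send_rows([
  [[-0.0033,0,0,0,0,0],[-0.0067,0,0,0,0,0],[-0.01,0,0,0,0,0],[-0.0133,0,0,0,0,0],[-0.0167,0,0,0,0,0],[-0.02,0,0,0,0,0],[-0.0233,0,0,0,0,0],[-0.0267,0,0,0,0,0]],
])

```text
clock: 16.03
tool_pos: [0.4772, -0.1191, 0.1169]
orientation: [-180.0, -0.0, -46.6]
force: [-0.5, 0.3, -0.3]
opening: 0.0122
gripper_force: 30.0
```

In the tool's units: -1 cm / 75 = -0.0133, -0.9 cm / 75 = -0.012.

send_rows([
  [[-0.0033,0,0,0,0,0],[-0.0067,0,0,0,0,0],[-0.01,0,0,0,0,0],[-0.012,0,0,0,0,0],[-0.0133,0,0,0,0,0],[-0.0133,0,0,0,0,0],[-0.0133,0,0,0,0,0]],
])

```text
clock: 16.62
tool_pos: [0.4706, -0.1119, 0.1169]
orientation: [-180.0, -0.0, -46.6]
force: [0.2, -0.8, -0.3]
opening: 0.0121
gripper_force: 30.0
```

In the tool's units: -1.95 cm / 75 = -0.026, -1.7 cm / 75 = -0.0227.

send_rows([
  [[0,-0.0027,0,0,0,0],[0,-0.006,0,0,0,0],[0,-0.0093,0,0,0,0],[0,-0.0127,0,0,0,0],[0,-0.016,0,0,0,0],[0,-0.0193,0,0,0,0],[0,-0.0227,0,0,0,0],[0,-0.026,0,0,0,0]],
])

```text
clock: 17.28
tool_pos: [0.4849, -0.0984, 0.1168]
orientation: [180.0, 0.0, -46.6]
force: [-1.2, 1.5, -0.2]
opening: 0.0116
gripper_force: 30.0
```

In the tool's units: -2 cm / 75 = -0.0267, -1.5 cm / 75 = -0.02.

send_rows([
  [[0,-0.0033,0,0,0,0],[0,-0.0067,0,0,0,0],[0,-0.01,0,0,0,0],[0,-0.0133,0,0,0,0],[0,-0.0167,0,0,0,0],[0,-0.02,0,0,0,0],[0,-0.0233,0,0,0,0],[0,-0.0267,0,0,0,0]],
])

```text
clock: 17.95
tool_pos: [0.4994, -0.0847, 0.1168]
orientation: [-180.0, -0.0, -46.6]
force: [-0.4, -0.7, -0.7]
opening: 0.0116
gripper_force: 30.0
```

Y is at −5.5, 50.5 mm from seam2, and the forces are negligible.

In the tool's units: -2 cm / 75 = -0.0267, -1.75 cm / 75 = -0.0233.

send_rows([
  [[0,-0.0033,0,0,0,0],[0,-0.0067,0,0,0,0],[0,-0.01,0,0,0,0],[0,-0.0133,0,0,0,0],[0,-0.0167,0,0,0,0],[0,-0.02,0,0,0,0],[0,-0.0233,0,0,0,0],[0,-0.0267,0,0,0,0]],
])

```text
clock: 18.62
tool_pos: [0.5139, -0.0709, 0.1169]
orientation: [180.0, 0.0, -46.6]
force: [0.0, 0.3, -0.9]
opening: 0.0117
gripper_force: 30.0
```

In the tool's units: -2 cm / 75 = -0.0267, -1.75 cm / 75 = -0.0233.

send_rows([
  [[0,-0.0033,0,0,0,0],[0,-0.0067,0,0,0,0],[0,-0.01,0,0,0,0],[0,-0.0133,0,0,0,0],[0,-0.0167,0,0,0,0],[0,-0.02,0,0,0,0],[0,-0.0233,0,0,0,0],[0,-0.0267,0,0,0,0]],
])

```text
clock: 19.28
tool_pos: [0.5284, -0.0572, 0.1169]
orientation: [180.0, 0.0, -46.6]
force: [-0.4, 0.1, 0.3]
opening: 0.012
gripper_force: 30.0
```

In the tool's units: -1.05 cm / 75 = -0.014, -0.95 cm / 75 = -0.0127.

send_rows([
  [[0,-0.0033,0,0,0,0],[0,-0.0067,0,0,0,0],[0,-0.01,0,0,0,0],[0,-0.0127,0,0,0,0],[0,-0.014,0,0,0,0],[0,-0.014,0,0,0,0],[0,-0.014,0,0,0,0]],
])

```text
clock: 19.87
tool_pos: [0.5358, -0.0501, 0.1168]
orientation: [180.0, 0.0, -46.6]
force: [0.6, 0.4, -0.2]
opening: 0.0117
gripper_force: 30.0
```

Now +x for 50 mm to seam3.

send_rows([
  [[0.0027,0,0,0,0,0],[0.006,0,0,0,0,0],[0.0093,0,0,0,0,0],[0.0127,0,0,0,0,0],[0.016,0,0,0,0,0],[0.0193,0,0,0,0,0],[0.0227,0,0,0,0,0],[0.026,0,0,0,0,0]],
])

```text
clock: 20.53
tool_pos: [0.5494, -0.0645, 0.1168]
orientation: [180.0, 0.0, -46.6]
force: [-0.2, 0.6, -0.4]
opening: 0.012
gripper_force: 30.0
```

In the tool's units: 2 cm / 75 = 0.0267, 1.75 cm / 75 = 0.0233.

send_rows([
  [[0.0033,0,0,0,0,0],[0.0067,0,0,0,0,0],[0.01,0,0,0,0,0],[0.0133,0,0,0,0,0],[0.0167,0,0,0,0,0],[0.02,0,0,0,0,0],[0.0233,0,0,0,0,0],[0.0267,0,0,0,0,0]],
])

```text
clock: 21.2
tool_pos: [0.5632, -0.079, 0.1168]
orientation: [180.0, 0.0, -46.6]
force: [-0.2, 0.2, -0.4]
opening: 0.0118
gripper_force: 30.0
```

In the tool's units: 1.05 cm / 75 = 0.014, 0.95 cm / 75 = 0.0127.

send_rows([
  [[0.0033,0,0,0,0,0],[0.0067,0,0,0,0,0],[0.01,0,0,0,0,0],[0.0127,0,0,0,0,0],[0.014,0,0,0,0,0],[0.014,0,0,0,0,0],[0.014,0,0,0,0,0]],
])

```text
clock: 21.78
tool_pos: [0.5702, -0.0865, 0.1168]
orientation: [180.0, 0.0, -46.6]
force: [0.7, 0.0, -0.1]
opening: 0.0122
gripper_force: 30.0
```

Now −y for 30 mm (tool +y) to seam4, then +x for 60 mm to seam5.

In the tool's units: 1.95 cm / 75 = 0.026, 1.7 cm / 75 = 0.0227.

send_rows([
  [[0,0.0027,0,0,0,0],[0,0.006,0,0,0,0],[0,0.0093,0,0,0,0],[0,0.0127,0,0,0,0],[0,0.016,0,0,0,0],[0,0.0193,0,0,0,0],[0,0.0227,0,0,0,0],[0,0.026,0,0,0,0]],
])

```text
clock: 22.45
tool_pos: [0.5559, -0.1, 0.1169]
orientation: [-180.0, -0.0, -46.6]
force: [-0.4, 0.5, 0.2]
opening: 0.0117
gripper_force: 30.0
```

In the tool's units: 1.05 cm / 75 = 0.014, 0.95 cm / 75 = 0.0127.

send_rows([
  [[0,0.0033,0,0,0,0],[0,0.0067,0,0,0,0],[0,0.01,0,0,0,0],[0,0.0127,0,0,0,0],[0,0.014,0,0,0,0],[0,0.014,0,0,0,0],[0,0.014,0,0,0,0]],
])

```text
clock: 23.03
tool_pos: [0.5485, -0.1071, 0.1169]
orientation: [-180.0, -0.0, -46.6]
force: [0.1, 0.2, -0.1]
opening: 0.0118
gripper_force: 30.0
```

In the tool's units: 1.95 cm / 75 = 0.026, 1.7 cm / 75 = 0.0227.

send_rows([
  [[0.0027,0,0,0,0,0],[0.006,0,0,0,0,0],[0.0093,0,0,0,0,0],[0.0127,0,0,0,0,0],[0.016,0,0,0,0,0],[0.0193,0,0,0,0,0],[0.0227,0,0,0,0,0],[0.026,0,0,0,0,0]],
])

```text
clock: 23.7
tool_pos: [0.562, -0.1214, 0.1168]
orientation: [180.0, 0.0, -46.6]
force: [0.7, 0.8, -0.9]
opening: 0.012
gripper_force: 30.0
```

In the tool's units: 2 cm / 75 = 0.0267, 1.75 cm / 75 = 0.0233.

send_rows([
  [[0.0033,0,0,0,0,0],[0.0067,0,0,0,0,0],[0.01,0,0,0,0,0],[0.0133,0,0,0,0,0],[0.0167,0,0,0,0,0],[0.02,0,0,0,0,0],[0.0233,0,0,0,0,0],[0.0267,0,0,0,0,0]],
])

```text
clock: 24.37
tool_pos: [0.5758, -0.1359, 0.1169]
orientation: [180.0, 0.0, -46.6]
force: [-0.4, 0.3, 0.0]
opening: 0.0119
gripper_force: 30.0
```

In the tool's units: 1.95 cm / 75 = 0.026, 1.75 cm / 75 = 0.0233.

send_rows([
  [[0.0033,0,0,0,0,0],[0.0067,0,0,0,0,0],[0.01,0,0,0,0,0],[0.0133,0,0,0,0,0],[0.0167,0,0,0,0,0],[0.02,0,0,0,0,0],[0.0233,0,0,0,0,0],[0.026,0,0,0,0,0]],
])

```text
clock: 25.03
tool_pos: [0.5892, -0.1501, 0.1168]
orientation: [180.0, 0.0, -46.6]
force: [-0.2, 0.6, -0.4]
opening: 0.0118
gripper_force: 30.0
```

In the tool's units: 0.1 cm / 75 = 0.0013.

send_rows([
  [[0.0013,0,0,0,0,0],[0.0013,0,0,0,0,0],[0.0013,0,0,0,0,0],[0.0013,0,0,0,0,0]],
])

```text
clock: 25.37
tool_pos: [0.5896, -0.1506, 0.1169]
orientation: [180.0, 0.0, -46.6]
force: [0.0, 0.2, -0.5]
opening: 0.0114
gripper_force: 30.0
```

In the tool's units: -13.3 cm / 75 = -0.1773, -11.2 cm / 75 = -0.1493.

send_rows([
  [[0,0,-0.0027,0,0,0],[0,0,-0.0067,0,0,0],[0,0,-0.016,0,0,0],[0,0,-0.036,0,0,0],[0,0,-0.0693,0,0,0],[0,0,-0.1093,0,0,0],[0,0,-0.1493,0,0,0],[0,0,-0.1773,0,0,0]],
])

```text
clock: 26.03
tool_pos: [0.5904, -0.1509, 0.2538]
orientation: [-179.9, -0.2, -46.5]
force: [0.4, -0.6, -0.2]
opening: 0.0116
gripper_force: 30.0
```

In the tool's units: -19.2 cm / 75 = -0.256, -16.4 cm / 75 = -0.2187.

send_rows([
  [[-0.0107,-0.0027,0,0,0,0],[-0.0347,-0.0107,0,0,0,0],[-0.0693,-0.02,0,0,0,0],[-0.1067,-0.032,0,0,0,0],[-0.144,-0.0427,0,0,0,0],[-0.1813,-0.0533,0,0,0,0],[-0.2187,-0.064,0,0,0,0],[-0.256,-0.0747,0,0,0,0]],
])

```text
clock: 26.7
tool_pos: [0.4973, 0.0283, 0.2502]
orientation: [-180.0, -0.0, -46.6]
force: [0.3, 0.6, -0.2]
opening: 0.012
gripper_force: 30.0
```

In the tool's units: -22.2 cm / 75 = -0.296, -20.2 cm / 75 = -0.2693, -14.6 degrees / 90 = -0.1622.

send_rows([
  [[-0.0387,-0.012,0,0,0,-0.0267],[-0.0773,-0.0227,0,0,0,-0.0544],[-0.116,-0.0347,0,0,0,-0.0811],[-0.1547,-0.0453,0,0,0,-0.1078],[-0.1933,-0.0573,0,0,0,-0.1356],[-0.232,-0.0693,0,0,0,-0.1622],[-0.2693,-0.08,0,0,0,-0.1622],[-0.296,-0.088,0,0,0,-0.1622]],
])

```text
clock: 27.37
tool_pos: [0.3924, 0.2356, 0.2504]
orientation: [-179.9, 0.0, -31.9]
force: [1.1, -0.0, -0.3]
opening: 0.012
gripper_force: 30.0
```

In the tool's units: -0.8 cm / 75 = -0.0107, -0.4 cm / 75 = -0.0053.

send_rows([
  [[-0.0053,-0.0013,0,0,0,0],[-0.0107,-0.0013,0,0,0,0],[-0.0107,-0.0013,0,0,0,0],[-0.0107,-0.0013,0,0,0,0]],
])

```text
clock: 27.7
tool_pos: [0.3874, 0.2385, 0.25]
orientation: [-180.0, -0.0, -32.0]
force: [-0.1, 0.0, -0.7]
opening: 0.0116
gripper_force: 30.0
```

In the tool's units: 7 cm / 75 = 0.0933, -0.34 cm / 75 = -0.0045.

send_rows([
  [[0.0009,-0.0045,0.0067,0,0,0],[0.0009,-0.0045,0.0267,0,0,0],[0.0009,-0.0045,0.0467,0,0,0],[0.0009,-0.0045,0.0667,0,0,0],[0.0009,-0.0045,0.0827,0,0,0],[0.0009,-0.0045,0.0933,0,0,0],[0.0009,-0.0045,0.0933,0,0,0],[0.0009,-0.0045,0.0933,0,0,0]],
])

```text
clock: 28.37
tool_pos: [0.3901, 0.2411, 0.1797]
orientation: [180.0, -0.0, -32.0]
force: [-0.1, 0.3, -0.7]
opening: 0.012
gripper_force: 30.0
```

Run:
```python
from plant import ctrl
from h import *
for i in range(2): s=ctrl.snapshot("scene")
o=ctrl.get_obs();print(o["tool_pos"],o["force"])
i=s["img"][160:250,370:490,::-1]
cv2.imwrite("pics/g3.png",cv2.resize(i,(800,600),interpolation=cv2.INTER_CUBIC))
p=o["tool_pos"];b=np.array([.3898,.2410,0])
print("TCP,tip,hole px",(proj(s,[p,p-[0,0,.0805],[.3898,.2410,.085],[.3913,.2408,.085]])-[370,160])*6.667)
```

```text
[0.3903782  0.24170452 0.18056025] [-0.44585598  0.30941781 -0.49522592]
TCP,tip,hole px [[409.53092488 142.3731792 ]
 [377.6734494  383.32431528]
 [370.33524752 423.76533152]
 [367.77218318 426.75194754]]
```

View pics/g3.png

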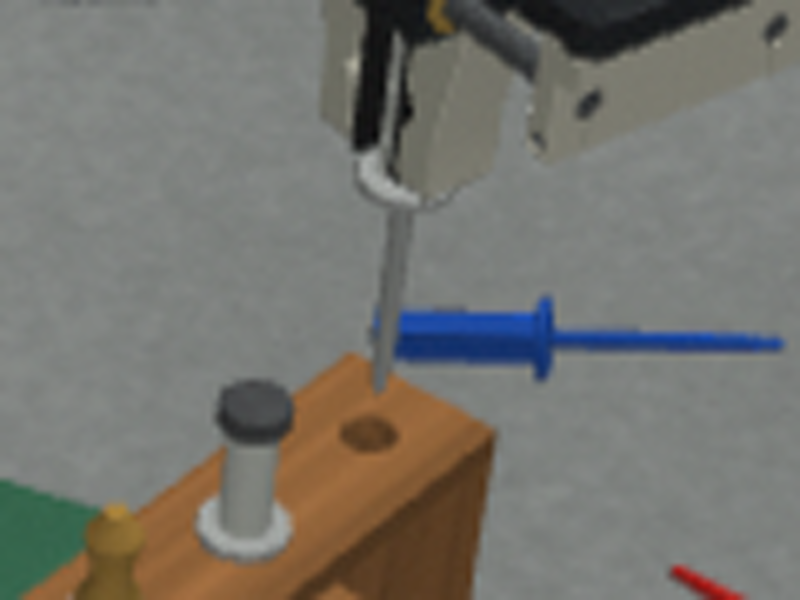

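The picture shows the tip at (379,392), straight above the empty hole at (370,434). The stylus is upright, and the offset agrees with the prediction to about 1 mm.

In the tool's units: 3.5 cm / 75 = 0.0467, 3 cm / 75 = 0.04.

send_rows([
  [[0,0,0.008,0,0,0],[0,0,0.016,0,0,0],[0,0,0.024,0,0,0],[0,0,0.032,0,0,0],[0,0,0.04,0,0,0],[0,0,0.0467,0,0,0],[0,0,0.0467,0,0,0],[0,0,0.0467,0,0,0]],
])

```text
clock: 29.13
tool_pos: [0.3897, 0.2413, 0.1445]
orientation: [179.9, -0.0, -32.0]
force: [0.0, 0.0, -0.1]
opening: 0.012
gripper_force: 30.0
```

In the tool's units: 4.7 cm / 75 = 0.0627, 4.6 cm / 75 = 0.0613.

send_rows([
  [[0,0,0.0107,0,0,0],[0,0,0.0213,0,0,0],[0,0,0.032,0,0,0],[0,0,0.0427,0,0,0],[0,0,0.0533,0,0,0],[0,0,0.0587,0,0,0],[0,0,0.0613,0,0,0],[0,0,0.0627,0,0,0]],
])

```text
clock: 29.8
tool_pos: [0.3898, 0.2414, 0.0974]
orientation: [180.0, -0.0, -32.0]
force: [0.9, -0.1, -1.7]
opening: 0.0121
gripper_force: 30.0
```

In the tool's units: 0.1 cm / 75 = 0.0013, 0.05 cm / 75 = 0.0007.

send_rows([
  [[0,0,0.0007,0,0,0],[0,0,0.0013,0,0,0],[0,0,0.0013,0,0,0],[0,0,0.0013,0,0,0]],
])

```text
clock: 30.13
tool_pos: [0.3899, 0.2417, 0.0971]
orientation: [-180.0, -0.0, -32.0]
force: [-0.3, -0.0, 0.0]
opening: 0.0116
gripper_force: 30.0
```

In the tool's units: 0.1 cm / 75 = 0.0013, 0.05 cm / 75 = 0.0007.

send_rows([
  [[0,0,0.0007,0,0,0],[0,0,0.0013,0,0,0],[0,0,0.0013,0,0,0],[0,0,0.0013,0,0,0]],
])

```text
clock: 30.47
tool_pos: [0.3899, 0.2415, 0.0959]
orientation: [-180.0, -0.0, -32.0]
force: [-0.3, -0.1, -0.1]
opening: 0.012
gripper_force: 30.0
```

send_rows([
  [[0,0,0,0,0,0],[0,0,0,0,0,0],[0,0,0,0,0,0],[0,0,0,0,0,0],[0,0,0,0,0,0],[0,0,0,0,0,0],[0,0,0,0,0,0]],
], fingers=0.5)

```text
clock: 31.05
tool_pos: [0.3898, 0.2415, 0.0959]
orientation: [180.0, 0.0, -32.0]
force: [-0.2, 0.5, -0.1]
opening: 0.0433
gripper_force: 0.0
```

In the tool's units: -12 cm / 75 = -0.16, -10 cm / 75 = -0.1333.

send_rows([
  [[0,0,-0.0067,0,0,0],[0,0,-0.02,0,0,0],[0,0,-0.04,0,0,0],[0,0,-0.0667,0,0,0],[0,0,-0.1,0,0,0],[0,0,-0.1333,0,0,0],[0,0,-0.16,0,0,0],[0,0,-0.16,0,0,0]],
])

```text
clock: 31.72
tool_pos: [0.3915, 0.243, 0.2205]
orientation: [-179.6, -0.1, -31.9]
force: [0.2, -0.2, 0.0]
opening: 0.0437
gripper_force: 0.0
```

Run:
```python
from plant import ctrl
from h import *
s=ctrl.snapshot("scene");print(ctrl.get_obs()["opening"],ctrl.get_obs()["clock"])
cv2.imwrite("pics/g4.png",cv2.resize(s["img"][150:300,140:470,::-1],(792,360),interpolation=cv2.INTER_CUBIC))
```

```text
0.04383433999226979 31.7667
```

View pics/g4.png

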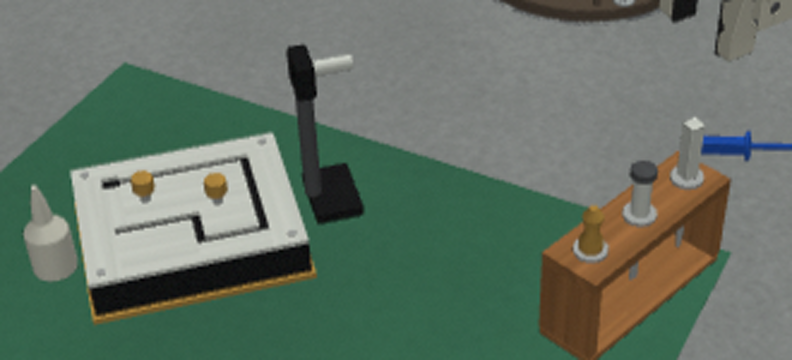

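The picture shows the stylus upright in its hole at (690,150), flange down on the plate. The other tools, bottle and mic stand look undisturbed, and the gripper is clear.

```bash
python3 -c "
from plant import ctrl
print(ctrl.close_job())"
```

```text
the job is handed in; nothing more can be done
None
```

I drew the stylus tip round the whole seam without lifting it, stood it back upright in its hole on its flange with the other tools, bottle and mic stand looking undisturbed, and handed the job in at about 32 s; no verdict came back.

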